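# Close the hat maker's hardware jars

## Robot

A 6-joint arm with a two-finger parallel gripper is mounted at the origin on the work surface. World frame = base frame: x ahead of the robot, y to its left, z up, the work surface at z = 0. Lengths are in m, angles in rad, forces in N, time in s.
With the tool pointing down it reaches from about 0.325 to 0.85 m from the base axis. Payload 15.5 kg.
Tool frame: the origin (TCP) lies midway between the tips of the shut fingers; the grasp point (between the pads) lies 19 mm behind it; z points along the fingers, y is the line along which they close (so a half turn about z gives the same grasp; the last joint's range is limited). The gripper opens to 91 mm and grips with 3 to 60 N. Pads are 32 mm wide; open, the fingers measure 118 mm over their backs; the gripper's body (76 mm by 178 mm) begins 60 mm behind the grasp point.
Start: joints at [-1.385, 0.494, 1.345, -0, 1.302, -0.096], TCP at [0.173, -0.601, 0.214] pointing down, gripper open.
Joint ranges: [-2.91, 2.91], [-0.82, 2.16], [0.22, 2.67], [-1.22, 4.37], [0.12, 2.79], [-3.08, 3.08]. Speed limits (rad/s): [1.89, 1.89, 2.57, 3.01, 3.01, 3.01].

## Interface

Orientations are given as [roll, pitch, yaw] about the fixed x, y, z axes, in that order (R = Rz(yaw) Ry(pitch) Rx(roll)).
In Python, from rig import bot, capture gives the robot as it stands.
- The arm moves only by the tool servo_tool, never from a script. Its argument "increments" is a list of rows, each a list of 7 numbers: the shift along the tool's x, y, z in mm, then the turn, a rotation vector about the tool's x, y, z in degrees, then the closure, from 0 (fully open) to 1 (shut). A call has 1 to 10 rows; each row is the pose to reach, as a shift and turn from the pose commanded when the call began, along the tool's axes at that moment; what a row does not reach only later rows make up. A row lasts 1/12 s, in which the tool goes at most 41.7 mm and 7.16 degrees, less where a joint would pass 70% of its speed; a pose out of reach is approached as far as the arm can. A call with a gripper value outside its range is refused whole. The fingers move at their own pace and stop on an object; "force" is the grip in N (left out, the last holds). Time passes only in rows, so rows that repeat a pose let the fingers close. It gives the time, the measured TCP pose, the force, the opening and the grip force at its end, in the units of the state.
- bot.get_state(): the state, without advancing time (a new reading comes with each control period).
- capture(name): name is "scene" or "top"; returns a dict with "frame" (384x512x3 uint8, red, green, blue), "K" (3x3 intrinsics, pixels), "k1" (the pictures are not rectified: a ray, as slopes to the right and down, at radius r is drawn at 1 + k1 r^2 times it, then the intrinsics apply), "extrinsics" (4x4, takes a point from camera to world coordinates). Camera axes: x right, y up, looking along -z (the intrinsics and any distortion apply to the point x, -y, -z); pixel columns grow to the right and rows downward; lengths in m; the calibration is good to about 2 mm. A picture is of the moment at which its call begins. There is no depth.
- bot.job_done(): hands the job in; it is judged then, once.
The state is a dict: "clock": time; "joints": joint angles; "dq": joint speeds; "effort": joint torques, N m; "tcp_pos": TCP position; "tcp_rot": TCP orientation; "ft_force": force on the tool from outside, world axes, zero at the start; "moment": the same for the moment, N m; "opening": finger opening in m; "finger_force": force on a finger pad.
Only numpy, scipy, OpenCV 4.12 (cv2) and the standard library are available. Lean on these libraries where they do the work, as an engineer would, in place of code of your own. Each camera call takes 0.05 s, during which the arm holds its last target. There are 200 camera calls.

## Task

The four stoneware jars of tacks, rivets, buttons and eyelets stand open on the hat maker's table. Pick up the four loose lids one after another and set each gently on its own jar, the one of the same colour and size, so that it sits level and fully down on the rim. Leave the jars where they stand, and do not disturb the mallet or the thread spool.

Things in the scene. Friction and masses are not known exactly. Their poses are not given: they have to be found in the camera images.
- blue_jar: deep blue glazed stoneware jar, the largest of four, open and loose, standing upright with brass tacks inside: 72 mm high, widest diameter 100 mm, round mouth 82 mm inside and 92 mm over its rim. Origin: centre of its underside; z up; its rim is 72 mm above the origin. Its lid, lowered within 8 mm of the axis, slips into the mouth.
- blue_lid_knob (a point): loose deep blue stoneware lid (largest), lying right way up. Point: middle of its knob, 33 mm above the underside; z up. From below: plug 12 mm deep, tapering from 72 to 58 mm diameter at the foot; disc 100 mm across, top 17 (edge) to 21 mm (centre) up; round knob 21 to 24 mm across, 24 mm tall. Seated, the disc rests on the rim and this point is 93 mm above the jar's origin. 50 to 220 g.
- green_jar: green glazed stoneware jar, the second largest of four, open and loose, standing upright with copper rivets inside: 66 mm high, widest diameter 88 mm, round mouth 70 mm inside and 80 mm over its rim. Origin: centre of its underside; z up; its rim is 66 mm above the origin. Its lid, lowered within 8 mm of the axis, slips into the mouth.
- green_lid_knob (a point): loose green stoneware lid (second largest), lying right way up. Point: middle of its knob, 33 mm above the underside; z up. From below: plug 12 mm deep, tapering from 60 to 46 mm diameter at the foot; disc 88 mm across, top 17 (edge) to 21 mm (centre) up; round knob 21 to 24 mm across, 24 mm tall. Seated, the disc rests on the rim and this point is 87 mm above the jar's origin. 50 to 220 g.
- yellow_jar: yellow glazed stoneware jar, the second smallest of four, open and loose, standing upright with small wooden buttons inside: 60 mm high, widest diameter 76 mm, round mouth 58 mm inside and 68 mm over its rim. Origin: centre of its underside; z up; its rim is 60 mm above the origin. Its lid, lowered within 8 mm of the axis, slips into the mouth.
- yellow_lid_knob (a point): loose yellow stoneware lid (second smallest), lying right way up. Point: middle of its knob, 33 mm above the underside; z up. From below: plug 12 mm deep, tapering from 48 to 34 mm diameter at the foot; disc 76 mm across, top 17 (edge) to 21 mm (centre) up; round knob 21 to 24 mm across, 24 mm tall. Seated, the disc rests on the rim and this point is 81 mm above the jar's origin. 50 to 220 g.
- black_jar: black glazed stoneware jar, the smallest of four, open and loose, standing upright with steel eyelets inside: 54 mm high, widest diameter 64 mm, round mouth 46 mm inside and 56 mm over its rim. Origin: centre of its underside; z up; its rim is 54 mm above the origin. Its lid, lowered within 8 mm of the axis, slips into the mouth.
- black_lid_knob (a point): loose black stoneware lid (smallest), lying right way up. Point: middle of its knob, 33 mm above the underside; z up. From below: plug 12 mm deep, tapering from 36 to 22 mm diameter at the foot; disc 64 mm across, top 17 (edge) to 21 mm (centre) up; round knob 21 to 24 mm across, 24 mm tall. Seated, the disc rests on the rim and this point is 75 mm above the jar's origin. 50 to 220 g.
- mallet_head (a point): bystander: heavy mallet lying at the right of the work, dark round head 75 mm in diameter and 130 mm long on a wooden handle 190 mm long. Point: centre of the head.
- spool_centre (a point): bystander: wooden spool of brown waxed thread standing at the left of the work, 48 mm in diameter, 60 mm high. Point: its centre.
Things that resemble listed ones, but are neither listed nor needed, are in the scene too. Leave any pink or red look-alike of the part that bears yellow_lid_knob alone.

How it is judged:
By the outcome, as a careful person would: the job done as asked, in the order asked, and still so for the second after the job is handed in, with the robot touching nothing.
It also fails if it takes over 122 s, if anything falls off the work surface, if the arm or the gripper's body presses on something with over 40 N, if the wrist force passes 120 N, or if a joint passes its speed limit or range.

## Working session

There is one attempt and no reset: what is moved stays moved. The work goes in short steps, Python scripts to look and compute and a tool call to move; the robot and the scene stay as the last step left them, time stands still between calls to the robot, and variables do not carry over. Pictures are saved under pics/ and viewed, at most 14 in all, crops included, and the job is handed in when it is done.

Besides the shell and the picture viewer there is one more tool, called after ">>>" by a JSON object that holds its "method" and its "body". servo_tool: Moves the arm, as the interface text tells. Its arguments: {"type":"object","properties":{"increments":{"type":"array","items":{"type":"array","items":{"type":"number"}}},"force":{"type":"number"}},"required":["increments"]}

```bash
mkdir -p pics; ls
python3 - <<'E'
from rig import bot,capture
import cv2
for n in("scene","top"):
    c=capture(n); cv2.imwrite(f"pics/{n}0.png",cv2.cvtColor(c["frame"],cv2.COLOR_RGB2BGR)); print(c["K"],c["k1"],c["extrinsics"])
print(bot.get_state())
E
```

```text
pics
[[480.19050015   0.         250.99161433]
 [  0.         480.19050015 191.03615949]
 [  0.           0.           1.        ]] -0.18590530441979838 [[-4.25237089e-01 -7.52182030e-01  5.03384158e-01  1.21356510e+00]
 [ 9.05081283e-01 -3.54097128e-01  2.35463575e-01  3.69623432e-01]
 [ 1.13541492e-03  5.55731425e-01  8.31361109e-01  1.32348231e+00]
 [ 0.00000000e+00  0.00000000e+00  0.00000000e+00  1.00000000e+00]]
[[434.91518216   0.         252.50031096]
 [  0.         434.91518216 198.50386525]
 [  0.           0.           1.        ]] -0.05531008801828073 [[-1.06823677e-02  9.92635686e-01 -1.20665990e-01  3.26533832e-01]
 [-9.99779061e-01 -1.27872235e-02 -1.66828015e-02  4.89885852e-04]
 [-1.81029271e-02  1.20461119e-01  9.92552972e-01  1.29820208e+00]
 [ 0.00000000e+00  0.00000000e+00  0.00000000e+00  1.00000000e+00]]
{'clock': 0.1, 'joints': array([-1.38547309e+00,  4.94119565e-01,  1.34606648e+00, -2.85280241e-06,
        1.30250056e+00, -9.55192571e-02]), 'dq': array([-0.00011868, -0.00016367, -0.00021355, -0.00010813, -0.00074498,
       -0.00176746]), 'effort': array([ 8.46279945e-04, -8.80243492e+01, -3.82541406e+01,  7.10062939e-02,
        4.84820420e-02, -1.97631402e-05]), 'tcp_pos': array([ 0.17315555, -0.60017901,  0.21339973]), 'tcp_rot': array([-3.14050343e+00, -1.01596735e-04,  2.80843200e-01]), 'ft_force': array([ 0.04816135, -0.44373585, -0.79790323]), 'moment': array([0.00537779, 0.07029023, 0.02213341]), 'finger_force': 0.0, 'opening': 0.09123959395829}
```

View pics/scene0.png

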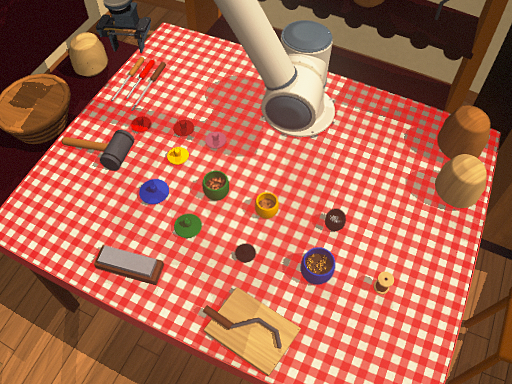

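View pics/top0.png

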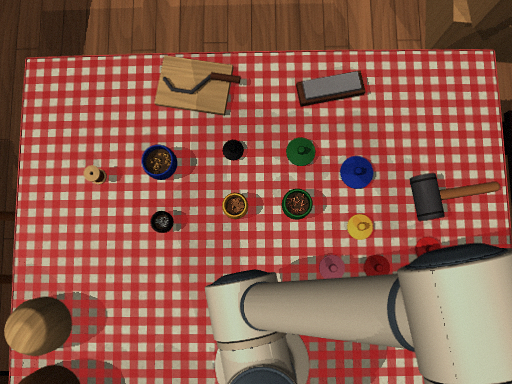

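The four jars (top view): blue (159,162), black (162,222), yellow (235,206), green (297,204). The lids: blue (357,172), green (301,152), yellow (360,227), black (233,150). Red and pink lids near (330–430,265) are decoys.

```bash
cat > h.py <<'E'
import numpy as np, cv2
from rig import bot,capture
def world(c,uv,z):
    K,k1,E=c["K"],c["k1"],c["extrinsics"]
    x=cv2.undistortPoints(np.array(uv,float).reshape(-1,1,2),K,np.array([k1,0,0,0,0.]))[:,0]
    d=np.c_[x[:,0],-x[:,1],-np.ones(len(x))]@E[:3,:3].T; o=E[:3,3]
    return (o+d*((z-o[2])/d[:,2])[:,None])[:,:2]
def pix(c,P):
    E=np.linalg.inv(c["extrinsics"]); p=np.atleast_2d(P)@E[:3,:3].T+E[:3,3]
    p=p*[1,-1,-1]
    return cv2.projectPoints(p,np.zeros(3),np.zeros(3),c["K"],np.array([c["k1"],0,0,0,0.]))[0][:,0]
def mask(f,col):
    h,s,v=[a.astype(int) for a in cv2.split(cv2.cvtColor(f,cv2.COLOR_RGB2HSV))]
    return ({"blue":(h>105)&(h<130)&(s>120),"green":(h>40)&(h<85)&(s>90),
      "yellow":(h>18)&(h<33)&(s>150),"black":(v<60)}[col]).astype(np.uint8)
def blob(c,col,seed,r=26):
    m=mask(c["frame"],col); w=np.zeros_like(m); cv2.circle(w,seed,r,1,-1); m=m&w
    m=cv2.morphologyEx(m,cv2.MORPH_CLOSE,np.ones((3,3)))
    cs,_=cv2.findContours(m,cv2.RETR_EXTERNAL,cv2.CHAIN_APPROX_NONE)
    return max(cs,key=cv2.contourArea)
def circ(p):  # least squares circle
    A=np.c_[2*p,np.ones(len(p))]; s=np.linalg.lstsq(A,(p**2).sum(1),rcond=None)[0]
    return s[:2],2*np.sqrt(s[2]+s[:2]@s[:2])
COL=["blue","green","yellow","black"]; RIM=dict(blue=.072,green=.066,yellow=.060,black=.054)
JS=dict(top=dict(blue=(159,162),green=(297,204),yellow=(235,206),black=(162,222)),
  scene=dict(blue=(318,265),green=(216,185),yellow=(266,205),black=(335,219)))
LS=dict(top=dict(blue=(357,172),green=(301,152),yellow=(360,227),black=(233,150)),
  scene=dict(blue=(154,191),green=(188,225),yellow=(178,155),black=(245,253)))
E
python3 - <<'E'
from h import *
tiles=[]
for n in("top","scene"):
    c=capture(n); f=c["frame"].copy(); r1=[]
    for S,kind in((JS,"jar"),(LS,"lid")):
        row=[]
        for k in COL:
            b=blob(c,k,S[n][k]); h=cv2.convexHull(b)[:,0]
            # dense hull boundary
            m=np.zeros(f.shape[:2],np.uint8); cv2.fillPoly(m,[h],1)
            h=cv2.findContours(m,0,1)[0][0][:,0]
            z=RIM[k]-.01 if kind=="jar" else .015
            print(n,kind,k,*[np.round(1000*np.array(v)) for v in circ(world(c,h,z))])
            x,y=S[n][k]; t=cv2.resize(f[y-24:y+24,x-24:x+24],(192,192),interpolation=0)
            cv2.polylines(t,[((h-[x-24,y-24])*4+2).astype(np.int32)],True,(255,0,255)); row.append(t)
        r1.append(np.hstack(row))
    tiles.append(np.hstack(r1)) if 0 else tiles.append(np.vstack(r1))
a=np.vstack(tiles); cv2.imwrite("pics/t.png",cv2.cvtColor(cv2.resize(a,(600,600)),cv2.COLOR_RGB2BGR))
E
```

```text
top jar blue [588. 293.] 101.0
top jar green [ 461. -105.] 85.0
top jar yellow [459.  72.] 71.0
top jar black [415. 286.] 63.0
top lid blue [ 559. -289.] 97.0
top lid green [ 624. -123.] 85.0
top lid yellow [ 395. -292.] 72.0
top lid black [632.  80.] 61.0
scene jar blue [590. 297.] 93.0
scene jar green [ 466. -103.] 91.0
scene jar yellow [464.  75.] 79.0
scene jar black [ 96. 134.] 799.0
scene lid blue [ 558. -292.] 96.0
scene lid green [ 624. -126.] 84.0
scene lid yellow [ 395. -295.] 74.0
scene lid black [197.  15.] 880.0
```

View pics/t.png

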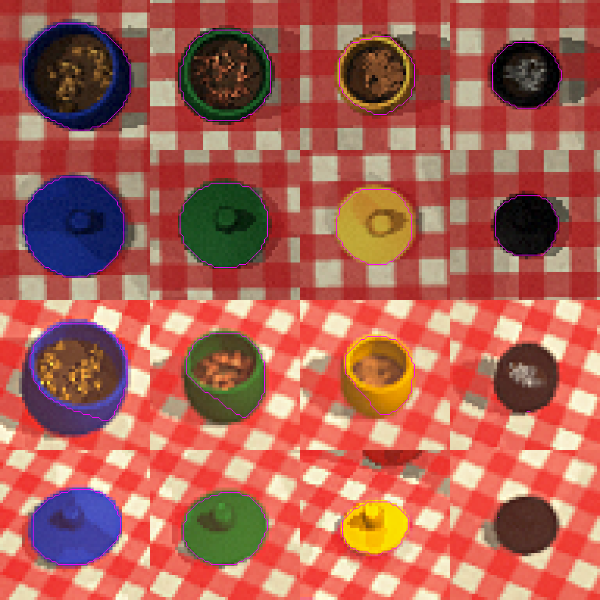

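The tiles show clean lid outlines in both views, agreeing within 3 mm. The jar outlines mix rim and belly, so I'll overlay rim circles at estimated centres to check them.

```bash
cat >> h.py <<'E'
J=dict(blue=(590,296),green=(462,-105),yellow=(460,74),black=(416,288))
L=dict(blue=(558.5,-290.5),green=(624,-124.5),yellow=(395,-293.5),black=(632,80))
IN=dict(blue=41,green=35,yellow=29,black=23); OUT=dict(blue=46,green=40,yellow=34,black=28)
def overlay(path,J,L,kinds="JL"):
    a=np.linspace(0,2*np.pi,60); rows=[]
    for n in("top","scene"):
        c=capture(n)
        for kd in kinds:
            row=[]
            for k in COL:
                q=J[k] if kd=="J" else L[k]; x,y=(JS if kd=="J" else LS)[n][k]
                t=cv2.resize(c["frame"][y-20:y+20,x-20:x+20],(200,200),interpolation=cv2.INTER_CUBIC)
                t=np.clip(t.astype(float)*(2.5 if k=="black" else 1),0,255).astype(np.uint8)
                cc=[(IN[k],RIM[k]),(OUT[k],RIM[k])] if kd=="J" else [(OUT[k]+4,.015),(11,.045)]
                for r,z in cc:
                    p=pix(c,np.c_[q[0]/1e3+r/1e3*np.cos(a),q[1]/1e3+r/1e3*np.sin(a),z+0*a])
                    cv2.polylines(t,[((p-[x-20,y-20]+.5)*5).astype(np.int32)],True,(0,255,255))
                row.append(t)
            rows.append(np.hstack(row))
    o=np.vstack(rows); s=min(1,600/o.shape[0]); o=cv2.resize(o,None,fx=s,fy=s)
    cv2.imwrite(path,cv2.cvtColor(o,cv2.COLOR_RGB2BGR))
E
python3 -c "
from h import *
overlay('pics/o.png',J,L)"
```

```text
(no output)
```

View pics/o.png

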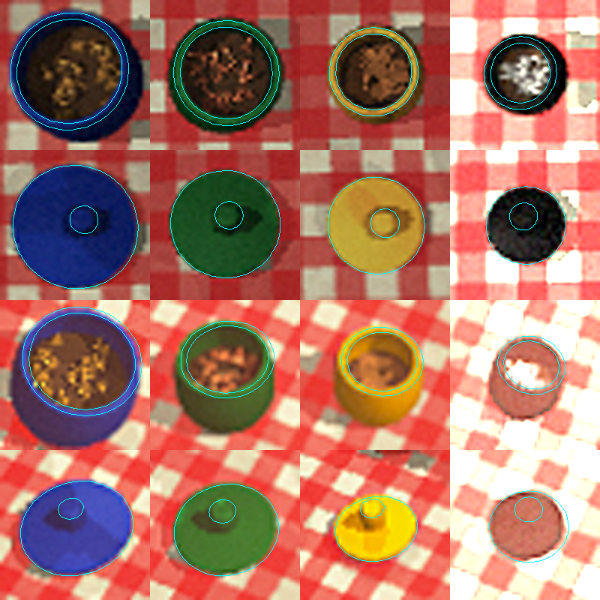

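The overlays fit well, except that the scene view puts green, yellow and black jars about 4 mm off. I'll split the difference: green (463,-107), yellow (461,72), black (417,286). Next is going above the blue lid.

>>> {"method": "servo_tool", "body": {"increments": [[40,-17,0,0,0,3,0.3],[80,-33,0,0,0,7,0.3],[120,-50,0,0,0,11,0.3],[160,-67,0,0,0,14,0.3],[198,-83,5,0,0,16.1,0.3],[236,-99,10,0,0,16.1,0.3],[274,-115,20,0,0,16.1,0.3],[312,-130,30,0,0,16.1,0.3],[350,-146,40,0,0,16.1,0.3],[388,-162,50,0,0,16.1,0.3]], "force": 20}}

```text
clock: 1.13
tcp_pos: [0.4956, -0.3414, 0.1657]
tcp_rot: [3.141, -0.0, -0.0]
ft_force: [1.1, -0.5, -0.1]
opening: 0.0637
finger_force: 0.0
```

>>> {"method": "servo_tool", "body": {"increments": [[30,-23,0,0,0,0,0.3],[57.5,-46.5,10,0,0,0,0.3],[57.5,-46.5,35,0,0,0,0.3],[57.5,-46.5,60,0,0,0,0.3],[57.5,-46.5,85,0,0,0,0.3],[57.5,-46.5,100,0,0,0,0.3],[57.5,-46.5,100,0,0,0,0.3],[57.5,-46.5,100,0,0,0,0.3]]}}

```text
clock: 1.8
tcp_pos: [0.5515, -0.2962, 0.0658]
tcp_rot: [-3.141, 0.001, -0.0]
ft_force: [0.3, -0.1, 0.5]
opening: 0.0639
finger_force: 0.0
```

Run:
```python
from h import *
print(bot.get_state()["tcp_pos"])
rows=[]
for n,(x,y) in(("top",(357,172)),("scene",(154,191))):
    f=capture(n)["frame"]; rows.append(cv2.resize(f[y-40:y+40,x-40:x+40],(400,400),interpolation=cv2.INTER_CUBIC))
cv2.imwrite("pics/b1.png",cv2.cvtColor(np.hstack(rows),cv2.COLOR_RGB2BGR))
```

```text
[ 0.55146103 -0.29624864  0.06578581]
```

View pics/b1.png

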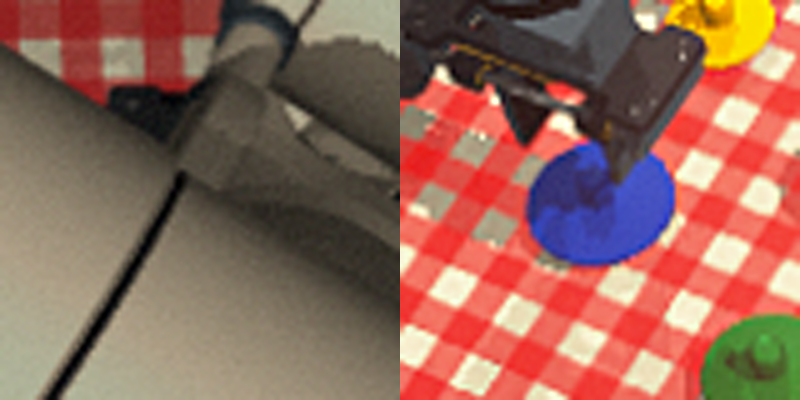

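The scene crop shows the open fingers just behind the blue knob. The measured TCP is 7 mm short in x and 6 mm short in y, so I'll correct, descend and grip.

>>> {"method": "servo_tool", "body": {"increments": [[7,-5.7,0,0,0,0,0.3],[7,-5.7,10,0,0,0,0.3],[7,-5.7,25,0,0,0,0.3],[7,-5.7,35,0,0,0,0.3],[7,-5.7,39,0,0,0,0.3],[7,-5.7,39,0,0,0,0.5],[7,-5.7,39,0,0,0,0.7],[7,-5.7,39,0,0,0,1],[7,-5.7,39,0,0,0,1],[7,-5.7,39,0,0,0,1]], "force": 20}}

```text
clock: 2.73
tcp_pos: [0.559, -0.2909, 0.0276]
tcp_rot: [3.141, -0.001, -0.0]
ft_force: [0.3, -0.2, 0.1]
opening: 0.0332
finger_force: 0.0
```

>>> {"method": "servo_tool", "body": {"increments": [[0,0,0,0,0,0,1],[0,0,0,0,0,0,1],[0,0,0,0,0,0,1]]}}

```text
clock: 2.98
tcp_pos: [0.5589, -0.2908, 0.0274]
tcp_rot: [3.141, -0.0, -0.0]
ft_force: [-0.1, 0.9, 4.3]
opening: 0.0223
finger_force: 20.0
```

Gripped at 22 mm and 20 N. Lifting.

>>> {"method": "servo_tool", "body": {"increments": [[0,0,-5,0,0,0,1],[0,0,-15,0,0,0,1],[0,0,-35,0,0,0,1],[0,0,-60,0,0,0,1],[0,0,-90,0,0,0,1],[0,0,-115,0,0,0,1],[0,0,-130,0,0,0,1],[0,0,-135,0,0,0,1],[0,0,-135,0,0,0,1],[0,0,-135,0,0,0,1]]}}

```text
clock: 3.82
tcp_pos: [0.5584, -0.2905, 0.1616]
tcp_rot: [-3.141, 0.001, -0.0]
ft_force: [-1.0, 1.1, -2.5]
opening: 0.0223
finger_force: 20.0
```

>>> {"method": "servo_tool", "body": {"increments": [[0,-8,0,0,0,0,1],[1,-28,0,0,0,0,1],[2,-58,0,0,0,0,1],[4,-92,0,0,0,0,1],[6,-127,0,0,0,0,1],[8,-162,0,0,0,0,1],[10,-197,0,0,0,0,1],[12,-232,0,0,0,0,1],[14,-267,0,0,0,0,1],[16,-302,0,0,0,0,1]]}}

```text
clock: 4.65
tcp_pos: [0.5736, 0.0135, 0.1609]
tcp_rot: [-3.141, 0.002, -0.0]
ft_force: [1.2, 0.0, -2.4]
opening: 0.0221
finger_force: 20.0
```

>>> {"method": "servo_tool", "body": {"increments": [[2,-35,0,0,0,0,1],[4,-70,0,0,0,0,1],[6,-105,0,0,0,0,1],[8,-140,0,0,0,0,1],[10,-175,0,0,0,0,1],[12,-210,0,0,0,0,1],[14,-240,0,0,0,0,1],[16,-263,0,0,0,0,1],[16.5,-276,0,0,0,0,1],[16.5,-282,0,0,0,0,1]]}}

```text
clock: 5.48
tcp_pos: [0.5903, 0.2951, 0.1607]
tcp_rot: [3.141, 0.002, 0.002]
ft_force: [0.0, 0.2, -1.8]
opening: 0.022
finger_force: 20.0
```

>>> {"method": "servo_tool", "body": {"increments": [[0,0,0,0,0,0,1],[0,0,0,0,0,0,1],[0,0,0,0,0,0,1]]}}

```text
clock: 5.73
tcp_pos: [0.5912, 0.2919, 0.1618]
tcp_rot: [3.141, 0.001, -0.001]
ft_force: [-0.5, 1.3, -2.4]
opening: 0.022
finger_force: 20.0
```

Run:
```python
from h import *
c=capture("scene"); f=c["frame"].copy(); a=np.linspace(0,2*np.pi,60)
p=bot.get_state()["tcp_pos"]; print(p)
x,y=310,240; t=cv2.resize(f[y-50:y+50,x-50:x+50],(500,500),interpolation=cv2.INTER_CUBIC)
for (cx,cy,z,r) in((.590,.296,.072,.046),(p[0],p[1],p[2]-.026+.015,.05)):
    q=pix(c,np.c_[cx+r*np.cos(a),cy+r*np.sin(a),z+0*a]); cv2.polylines(t,[((q-[x-50,y-50]+.5)*5).astype(np.int32)],True,(0,255,255))
cv2.imwrite("pics/b2.png",cv2.cvtColor(t,cv2.COLOR_RGB2BGR))
```

```text
[0.59135659 0.29192205 0.16200459]
```

View pics/b2.png

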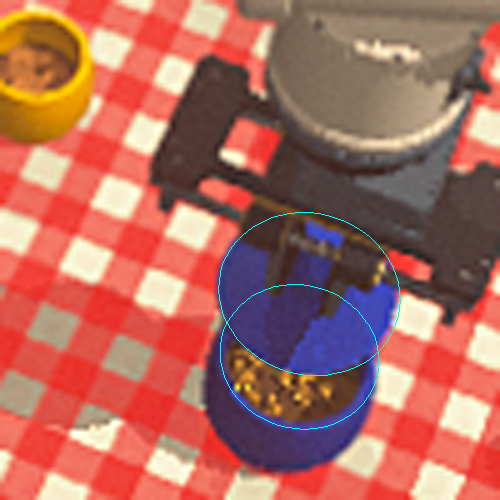

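The lid in hand matches its model, and the jar rim is just below and in front of it. I'll nudge +1.5 mm in y and lower.

>>> {"method": "servo_tool", "body": {"increments": [[0,-1.5,5,0,0,0,1],[0,-1.5,15,0,0,0,1],[0,-1.5,30,0,0,0,1],[0,-1.5,45,0,0,0,1],[0,-1.5,56,0,0,0,1],[0,-1.5,62,0,0,0,1],[0,-1.5,66,0,0,0,1],[0,-1.5,69,0,0,0,1],[0,-1.5,71,0,0,0,1],[0,-1.5,71,0,0,0,1]]}}

```text
clock: 6.62
tcp_pos: [0.5915, 0.2948, 0.0911]
tcp_rot: [-3.141, -0.0, -0.0]
ft_force: [-0.3, -0.2, -2.6]
opening: 0.0221
finger_force: 20.0
```

>>> {"method": "servo_tool", "body": {"increments": [[0,0,0.5,0,0,0,1],[0,0,1,0,0,0,1],[0,0,1.5,0,0,0,1],[0,0,2,0,0,0,1],[0,0,2,0,0,0,1]]}}

```text
clock: 7.03
tcp_pos: [0.5913, 0.2948, 0.0891]
tcp_rot: [-3.142, -0.0, -0.0]
ft_force: [0.1, 0.4, -1.4]
opening: 0.0224
finger_force: 20.0
```

>>> {"method": "servo_tool", "body": {"increments": [[0,0,0.4,0,0,0,1],[0,0,0.8,0,0,0,1],[0,0,1.2,0,0,0,1],[0,0,1.2,0,0,0,1]]}}

```text
clock: 7.37
tcp_pos: [0.5913, 0.2948, 0.0878]
tcp_rot: [3.142, 0.0, -0.0]
ft_force: [-0.4, 0.5, -2.6]
opening: 0.0222
finger_force: 20.0
```

>>> {"method": "servo_tool", "body": {"increments": [[0,0,0.4,0,0,0,1],[0,0,0.8,0,0,0,1],[0,0,1.2,0,0,0,1],[0,0,1.2,0,0,0,1]]}}

```text
clock: 7.7
tcp_pos: [0.5915, 0.2948, 0.0873]
tcp_rot: [-3.141, -0.0, -0.0]
ft_force: [-2.1, -2.1, 6.3]
opening: 0.0222
finger_force: 20.0
```

Contact came at the predicted height. Releasing and retreating upwards.

>>> {"method": "servo_tool", "body": {"increments": [[0,0,-0.5,0,0,0,1],[0,0,-0.5,0,0,0,0.75],[0,0,-0.5,0,0,0,0.6],[0,0,-0.5,0,0,0,0.45],[0,0,-0.5,0,0,0,0.3],[0,0,-0.5,0,0,0,0.3],[0,0,-10,0,0,0,0.3],[0,0,-35,0,0,0,0.3],[0,0,-70,0,0,0,0.3],[0,0,-75,0,0,0,0.3]]}}

```text
clock: 8.53
tcp_pos: [0.5937, 0.2957, 0.1678]
tcp_rot: [-3.139, -0.007, -0.0]
ft_force: [1.5, 0.5, 1.0]
opening: 0.0637
finger_force: 0.0
```

>>> {"method": "servo_tool", "body": {"increments": [[1,25,0,0,0,0,0.3],[4,65,0,0,0,0,0.3],[8,105,0,0,0,0,0.3],[12,145,0,0,0,0,0.3],[16,185,0,0,0,0,0.3],[20,225,0,0,0,0,0.3],[24,265,0,0,0,0,0.3],[27,305,0,0,0,0,0.3],[30,345,0,0,0,0,0.3],[32,380,0,0,0,0,0.3]]}}

```text
clock: 9.37
tcp_pos: [0.6235, -0.0879, 0.1626]
tcp_rot: [3.141, -0.001, -0.001]
ft_force: [0.6, 0.1, 0.1]
opening: 0.0639
finger_force: 0.0
```

>>> {"method": "servo_tool", "body": {"increments": [[0,0,0,0,0,0,0.3],[0,0,0,0,0,0,0.3]]}}

```text
clock: 9.53
tcp_pos: [0.6235, -0.0872, 0.1623]
tcp_rot: [3.141, -0.001, -0.003]
ft_force: [0.1, 1.3, 0.1]
opening: 0.0633
finger_force: 0.0
```

Run:
```python
from h import *
c=capture("scene"); f=c["frame"]
print(bot.get_state()["tcp_pos"])
cv2.imwrite("pics/b3.png",cv2.cvtColor(cv2.resize(f[130:320,130:400],None,fx=2.8,fy=2.8,interpolation=cv2.INTER_CUBIC),cv2.COLOR_RGB2BGR))
```

```text
[ 0.62332948 -0.08572557  0.16217541]
```

View pics/b3.png

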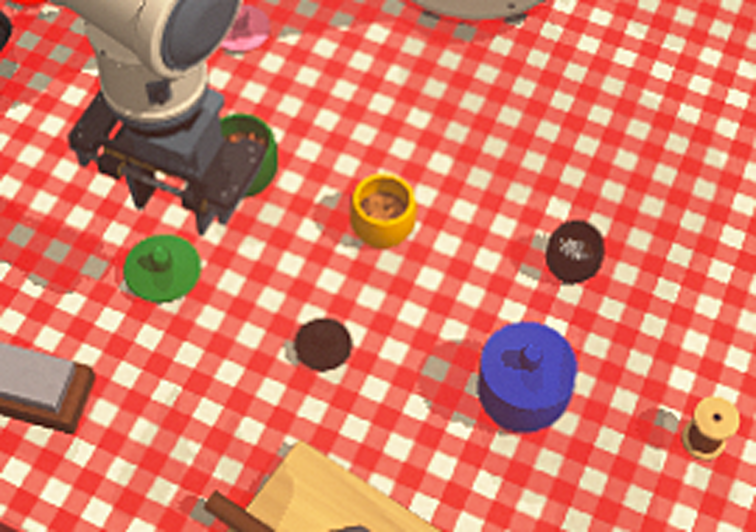

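The blue lid sits level on its jar. Next is the green lid at (624,-124.5).

>>> {"method": "servo_tool", "body": {"increments": [[0.5,20,5,0,0,0,0.3],[0.5,38,20,0,0,0,0.3],[0.5,38,50,0,0,0,0.3],[0.5,38,80,0,0,0,0.3],[0.5,38,105,0,0,0,0.3],[0.5,38,120,0,0,0,0.3],[0.5,38,120,0,0,0,0.3]]}}

```text
clock: 10.17
tcp_pos: [0.6219, -0.1212, 0.0388]
tcp_rot: [-3.14, 0.005, 0.001]
ft_force: [-1.7, 0.7, -0.5]
opening: 0.0636
finger_force: 0.0
```

>>> {"method": "servo_tool", "body": {"increments": [[0,0,0,0,0,0,0.3],[0,0,0,0,0,0,0.3]]}}

```text
clock: 10.33
tcp_pos: [0.6246, -0.1226, 0.043]
tcp_rot: [3.141, -0.002, 0.001]
ft_force: [0.8, 0.4, 0.5]
opening: 0.0639
finger_force: 0.0
```

>>> {"method": "servo_tool", "body": {"increments": [[0,1.9,8,0,0,0,0.3],[0,1.9,14,0,0,0,0.3],[0,1.9,15.5,0,0,0,0.4],[0,1.9,15.5,0,0,0,0.6],[0,1.9,15.5,0,0,0,1],[0,1.9,15.5,0,0,0,1],[0,1.9,15.5,0,0,0,1],[0,1.9,15.5,0,0,0,1],[0,1.9,15.5,0,0,0,1],[0,1.9,15.5,0,0,0,1]]}}

```text
clock: 11.17
tcp_pos: [0.6238, -0.1251, 0.0263]
tcp_rot: [-3.142, -0.0, -0.0]
ft_force: [-0.3, -0.0, 0.8]
opening: 0.0223
finger_force: 20.0
```

>>> {"method": "servo_tool", "body": {"increments": [[0,0,0,0,0,0,1],[0,0,0,0,0,0,1],[0,0,0,0,0,0,1]]}}

```text
clock: 11.42
tcp_pos: [0.6238, -0.1251, 0.0262]
tcp_rot: [-3.142, -0.0, -0.0]
ft_force: [0.1, 0.7, 2.0]
opening: 0.0221
finger_force: 20.0
```

>>> {"method": "servo_tool", "body": {"increments": [[0,0,-5,0,0,0,1],[0,0,-15,0,0,0,1],[0,0,-35,0,0,0,1],[0,0,-60,0,0,0,1],[0,0,-85,0,0,0,1],[-5,0,-105,0,0,0,1],[-15,-2,-118,0,0,0,1],[-35,-4,-120,0,0,0,1],[-60,-7,-120,0,0,0,1],[-85,-10,-120,0,0,0,1]]}}

```text
clock: 12.25
tcp_pos: [0.5381, -0.1151, 0.1473]
tcp_rot: [3.141, -0.001, -0.0]
ft_force: [-0.3, 0.1, -0.4]
opening: 0.0224
finger_force: 20.0
```

>>> {"method": "servo_tool", "body": {"increments": [[-25,-2,0,0,0,0,1],[-48,-5,0,0,0,0,1],[-65,-7,0,0,0,0,1],[-74,-8,0,0,0,0,1],[-76,-8,0,0,0,0,1],[-76,-8,0,0,0,0,1],[-76,-8,0,0,0,0,1]]}}

```text
clock: 12.83
tcp_pos: [0.464, -0.1075, 0.1465]
tcp_rot: [3.141, -0.001, -0.0]
ft_force: [0.5, 0.1, -1.1]
opening: 0.022
finger_force: 20.0
```

>>> {"method": "servo_tool", "body": {"increments": [[-0.5,0,5,0,0,0,1],[-0.5,0,15,0,0,0,1],[-0.5,0,28,0,0,0,1],[-0.5,0,40,0,0,0,1],[-0.5,0,50,0,0,0,1],[-0.5,0,56,0,0,0,1],[-0.5,0,60,0,0,0,1],[-0.5,0,63,0,0,0,1],[-0.5,0,64.5,0,0,0,1],[-0.5,0,64.5,0,0,0,1]]}}

```text
clock: 13.67
tcp_pos: [0.4624, -0.1072, 0.0816]
tcp_rot: [3.142, -0.0, -0.0]
ft_force: [-0.0, -0.5, -1.3]
opening: 0.0225
finger_force: 20.0
```

>>> {"method": "servo_tool", "body": {"increments": [[0,0,0.4,0,0,0,1],[0,0,0.8,0,0,0,1],[0,0,1.2,0,0,0,1],[0,0,1.2,0,0,0,1]]}}

```text
clock: 14.0
tcp_pos: [0.4623, -0.1071, 0.0806]
tcp_rot: [3.142, -0.0, -0.0]
ft_force: [-0.5, 0.3, -1.1]
opening: 0.0222
finger_force: 20.0
```

>>> {"method": "servo_tool", "body": {"increments": [[0,0,0.4,0,0,0,1],[0,0,0.8,0,0,0,1],[0,0,0.8,0,0,0,1]]}}

```text
clock: 14.25
tcp_pos: [0.4624, -0.107, 0.08]
tcp_rot: [-3.142, -0.0, -0.0]
ft_force: [-1.5, 2.0, 7.9]
opening: 0.0225
finger_force: 20.0
```

Contact at the expected height. Releasing, then on to the yellow lid.

>>> {"method": "servo_tool", "body": {"increments": [[0,0,-0.5,0,0,0,1],[0,0,-0.5,0,0,0,0.75],[0,0,-0.5,0,0,0,0.6],[0,0,-0.5,0,0,0,0.45],[0,0,-0.5,0,0,0,0.3],[0,0,-0.5,0,0,0,0.3],[0,0,-10,0,0,0,0.3],[0,0,-35,0,0,0,0.3],[0,0,-60,0,0,0,0.3],[0,0,-65,0,0,0,0.3]]}}

```text
clock: 15.08
tcp_pos: [0.4636, -0.1076, 0.1477]
tcp_rot: [3.14, -0.004, -0.0]
ft_force: [1.5, -1.3, 1.4]
opening: 0.0634
finger_force: 0.0
```

>>> {"method": "servo_tool", "body": {"increments": [[-7,20,0,0,0,0,0.3],[-18,50,0,0,0,0,0.3],[-30,85,0,0,0,0,0.3],[-42,118,0,0,0,0,0.3],[-54,150,0,0,0,0,0.3],[-62,173,0,0,0,0,0.3],[-66,184,0,0,0,0,0.3],[-66,186,0,0,0,0,0.3],[-66,186,0,0,0,0,0.3],[-66,186,0,0,0,0,0.3]]}}

```text
clock: 15.92
tcp_pos: [0.3964, -0.292, 0.1445]
tcp_rot: [-3.141, 0.0, 0.0]
ft_force: [1.0, 0.4, 0.4]
opening: 0.0639
finger_force: 0.0
```

>>> {"method": "servo_tool", "body": {"increments": [[-1,1.2,10,0,0,0,0.3],[-1,1.2,30,0,0,0,0.3],[-1,1.2,55,0,0,0,0.3],[-1,1.2,75,0,0,0,0.3],[-1,1.2,90,0,0,0,0.3],[-1,1.2,98,0,0,0,0.3],[-1,1.2,100,0,0,0,0.3],[-1,1.2,100,0,0,0,0.3]]}}

```text
clock: 16.58
tcp_pos: [0.3955, -0.2936, 0.0446]
tcp_rot: [-3.141, 0.0, 0.001]
ft_force: [-0.2, 0.3, 0.2]
opening: 0.0637
finger_force: 0.0
```

Run:
```python
from h import *
c=capture("scene"); f=c["frame"]
print(bot.get_state()["tcp_pos"])
cv2.imwrite("pics/y1.png",cv2.cvtColor(cv2.resize(f[100:250,100:290],None,fx=4,fy=4,interpolation=cv2.INTER_CUBIC),cv2.COLOR_RGB2BGR))
```

```text
[ 0.39566799 -0.29396421  0.0451584 ]
```

View pics/y1.png

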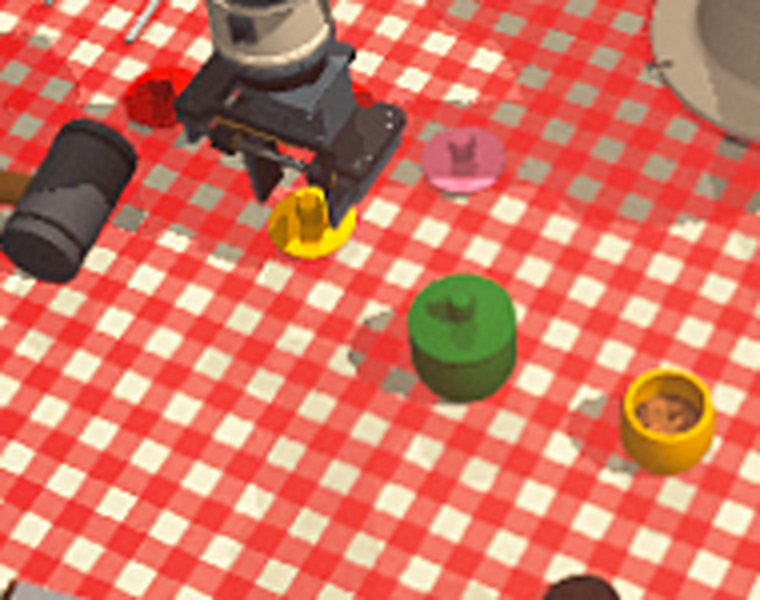

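The green lid is seated level, the fingers straddle the yellow knob, and the decoys and mallet are clear.

>>> {"method": "servo_tool", "body": {"increments": [[0,0,8,0,0,0,0.3],[0,0,15,0,0,0,0.3],[0,0,18,0,0,0,0.4],[0,0,18,0,0,0,0.6],[0,0,18,0,0,0,1],[0,0,18,0,0,0,1],[0,0,18,0,0,0,1],[0,0,18,0,0,0,1],[0,0,18,0,0,0,1],[0,0,18,0,0,0,1]]}}

```text
clock: 17.47
tcp_pos: [0.3953, -0.2943, 0.0268]
tcp_rot: [3.142, -0.0, -0.0]
ft_force: [-0.5, 1.0, 1.8]
opening: 0.0224
finger_force: 20.0
```

>>> {"method": "servo_tool", "body": {"increments": [[0,0,0,0,0,0,1],[0,0,0,0,0,0,1],[0,0,0,0,0,0,1]]}}

```text
clock: 17.72
tcp_pos: [0.3952, -0.2942, 0.0267]
tcp_rot: [3.142, -0.0, -0.0]
ft_force: [-0.5, 1.0, 3.5]
opening: 0.0221
finger_force: 20.0
```

>>> {"method": "servo_tool", "body": {"increments": [[0,0,-5,0,0,0,1],[0,0,-15,0,0,0,1],[0,0,-35,0,0,0,1],[0,0,-60,0,0,0,1],[0,0,-90,0,0,0,1],[0,0,-115,0,0,0,1],[0,-2,-130,0,0,0,1],[1,-8,-135,0,0,0,1],[4,-25,-135,0,0,0,1],[9,-50,-135,0,0,0,1]]}}

```text
clock: 18.55
tcp_pos: [0.4042, -0.2447, 0.1621]
tcp_rot: [3.141, -0.001, -0.002]
ft_force: [-0.2, 0.3, -1.0]
opening: 0.0229
finger_force: 20.0
```

>>> {"method": "servo_tool", "body": {"increments": [[6,-32,0,0,0,0,1],[12,-66,0,0,0,0,1],[18,-101,0,0,0,0,1],[24,-136,0,0,0,0,1],[30,-171,0,0,0,0,1],[36,-206,0,0,0,0,1],[42,-240,0,0,0,0,1],[48,-270,0,0,0,0,1],[53,-295,0,0,0,0,1],[56,-310,0,0,0,0,1]]}}

```text
clock: 19.38
tcp_pos: [0.4598, 0.0684, 0.1614]
tcp_rot: [-3.141, 0.001, 0.001]
ft_force: [0.5, 0.1, -1.7]
opening: 0.0226
finger_force: 20.0
```

>>> {"method": "servo_tool", "body": {"increments": [[0,0,0,0,0,0,1],[0,0,0,0,0,0,1],[0,0,0,0,0,0,1]]}}

```text
clock: 19.63
tcp_pos: [0.4597, 0.0655, 0.1614]
tcp_rot: [3.141, 0.001, 0.0]
ft_force: [-0.2, -0.8, -0.8]
opening: 0.0229
finger_force: 20.0
```

>>> {"method": "servo_tool", "body": {"increments": [[1.3,-6.5,8,0,0,0,1],[1.3,-6.5,22,0,0,0,1],[1.3,-6.5,38,0,0,0,1],[1.3,-6.5,53,0,0,0,1],[1.3,-6.5,66,0,0,0,1],[1.3,-6.5,75,0,0,0,1],[1.3,-6.5,80,0,0,0,1],[1.3,-6.5,83,0,0,0,1],[1.3,-6.5,85,0,0,0,1],[1.3,-6.5,85,0,0,0,1]]}}

```text
clock: 20.47
tcp_pos: [0.4617, 0.0721, 0.0767]
tcp_rot: [3.142, -0.0, -0.0]
ft_force: [-0.4, 0.5, -0.6]
opening: 0.0226
finger_force: 20.0
```

>>> {"method": "servo_tool", "body": {"increments": [[0,0,0.4,0,0,0,1],[0,0,0.8,0,0,0,1],[0,0,1.2,0,0,0,1],[0,0,1.2,0,0,0,1]]}}

```text
clock: 20.8
tcp_pos: [0.4617, 0.0722, 0.0757]
tcp_rot: [-3.142, -0.0, -0.0]
ft_force: [0.2, -0.0, -1.4]
opening: 0.0217
finger_force: 20.0
```

>>> {"method": "servo_tool", "body": {"increments": [[0,0,0.4,0,0,0,1],[0,0,0.8,0,0,0,1],[0,0,1.2,0,0,0,1],[0,0,1.2,0,0,0,1]]}}

```text
clock: 21.13
tcp_pos: [0.4619, 0.0723, 0.0745]
tcp_rot: [-3.142, -0.001, -0.0]
ft_force: [-1.2, 0.3, 6.0]
opening: 0.0222
finger_force: 20.0
```

>>> {"method": "servo_tool", "body": {"increments": [[0,0,-0.4,0,0,0,1],[0,0,-0.4,0,0,0,0.75],[0,0,-0.4,0,0,0,0.6],[0,0,-0.4,0,0,0,0.45],[0,0,-0.4,0,0,0,0.3],[0,0,-0.4,0,0,0,0.3],[0,0,-10,0,0,0,0.3],[0,0,-35,0,0,0,0.3],[0,0,-60,0,0,0,0.3],[0,0,-65,0,0,0,0.3]]}}

```text
clock: 21.97
tcp_pos: [0.463, 0.0723, 0.1422]
tcp_rot: [-3.141, -0.004, -0.0]
ft_force: [0.5, -1.2, 0.5]
opening: 0.064
finger_force: 0.0
```

>>> {"method": "servo_tool", "body": {"increments": [[20,-1,0,0,0,0,0.3],[50,-3,0,0,0,0,0.3],[85,-5,0,0,0,0,0.3],[118,-7,0,0,0,0,0.3],[145,-8,0,0,0,0,0.3],[162,-8,0,0,0,0,0.3],[170,-8,0,0,0,0,0.3],[170,-8,0,0,0,0,0.3],[170,-8,0,0,0,0,0.3],[170,-8,0,0,0,0,0.3]]}}

```text
clock: 22.8
tcp_pos: [0.6302, 0.0802, 0.139]
tcp_rot: [3.142, 0.001, -0.0]
ft_force: [0.3, -1.4, 1.0]
opening: 0.0638
finger_force: 0.0
```

Run:
```python
from h import *
c=capture("scene"); f=c["frame"]
print(bot.get_state()["tcp_pos"])
t=cv2.resize(f[150:300,180:370],None,fx=4,fy=4,interpolation=cv2.INTER_CUBIC)
a=np.linspace(0,2*np.pi,60)
for (cx,cy,z,r) in((.632,.080,.045,.011),(.632,.080,.015,.032),(.417,.286,.054,.028)):
    q=pix(c,np.c_[cx+r*np.cos(a),cy+r*np.sin(a),z+0*a]); cv2.polylines(t,[((q-[180,150]+.5)*4).astype(np.int32)],True,(0,255,255))
cv2.imwrite("pics/k1.png",cv2.cvtColor(t,cv2.COLOR_RGB2BGR))
```

```text
[0.63029621 0.08017638 0.13922954]
```

View pics/k1.png

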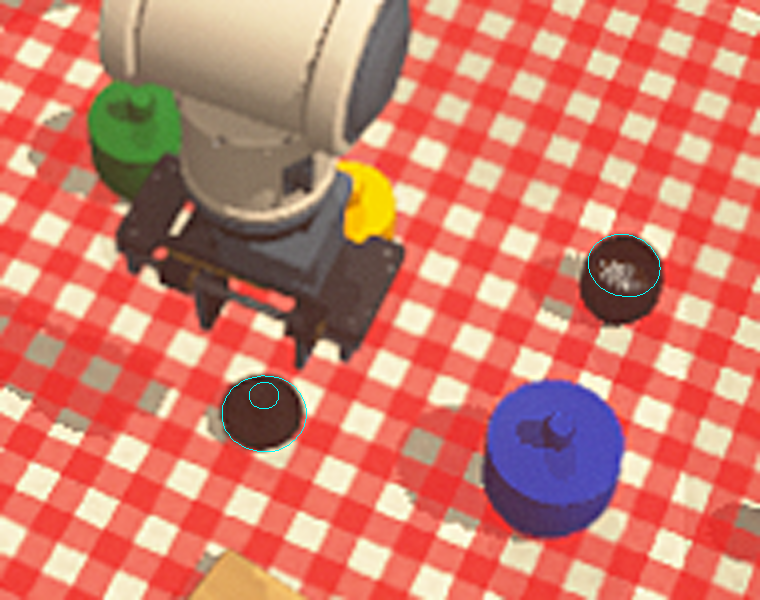

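The overlay circles fit the black lid (265,413) and the black jar rim (624,265) to about 1 source pixel. I'll descend on the black lid.

>>> {"method": "servo_tool", "body": {"increments": [[1.7,1,10,0,0,0,0.3],[1.7,1,30,0,0,0,0.3],[1.7,1,55,0,0,0,0.3],[1.7,1,75,0,0,0,0.3],[1.7,1,88,0,0,0,0.3],[1.7,1,94,0,0,0,0.3],[1.7,1,94,0,0,0,0.3],[1.7,1,94,0,0,0,0.3]]}}

```text
clock: 23.52
tcp_pos: [0.6333, 0.0791, 0.0455]
tcp_rot: [3.142, -0.0, -0.0]
ft_force: [0.5, -0.1, 0.4]
opening: 0.0637
finger_force: 0.0
```

>>> {"method": "servo_tool", "body": {"increments": [[0,0,8,0,0,0,0.3],[0,0,15,0,0,0,0.3],[0,0,18,0,0,0,0.4],[0,0,18,0,0,0,0.6],[0,0,18,0,0,0,1],[0,0,18,0,0,0,1],[0,0,18,0,0,0,1],[0,0,18,0,0,0,1],[0,0,18,0,0,0,1],[0,0,18,0,0,0,1]]}}

```text
clock: 24.35
tcp_pos: [0.6334, 0.0792, 0.0274]
tcp_rot: [-3.141, -0.0, -0.0]
ft_force: [0.6, 0.5, 1.1]
opening: 0.0219
finger_force: 20.0
```

>>> {"method": "servo_tool", "body": {"increments": [[0,0,0,0,0,0,1],[0,0,0,0,0,0,1],[0,0,0,0,0,0,1]]}}

```text
clock: 24.6
tcp_pos: [0.6334, 0.0793, 0.0274]
tcp_rot: [-3.141, -0.0, -0.0]
ft_force: [0.1, 0.6, 2.4]
opening: 0.0225
finger_force: 20.0
```

>>> {"method": "servo_tool", "body": {"increments": [[0,0,-5,0,0,0,1],[0,0,-15,0,0,0,1],[0,0,-35,0,0,0,1],[0,0,-60,0,0,0,1],[0,0,-90,0,0,0,1],[0,0,-115,0,0,0,1],[-2,-2,-130,0,0,0,1],[-8,-8,-135,0,0,0,1],[-22,-21,-135,0,0,0,1],[-40,-38,-135,0,0,0,1]]}}

```text
clock: 25.43
tcp_pos: [0.5931, 0.117, 0.1625]
tcp_rot: [3.142, -0.001, -0.001]
ft_force: [0.4, 0.4, -1.3]
opening: 0.0226
finger_force: 20.0
```

>>> {"method": "servo_tool", "body": {"increments": [[-20,-19,0,0,0,0,1],[-42,-40,0,0,0,0,1],[-65,-62,0,0,0,0,1],[-88,-84,0,0,0,0,1],[-111,-106,0,0,0,0,1],[-132,-126,0,0,0,0,1],[-150,-143,0,0,0,0,1],[-165,-157,0,0,0,0,1],[-173,-165,0,0,0,0,1],[-176,-168,0,0,0,0,1]]}}

```text
clock: 26.27
tcp_pos: [0.4157, 0.286, 0.1621]
tcp_rot: [3.141, 0.001, 0.002]
ft_force: [-0.1, -0.1, -0.1]
opening: 0.0222
finger_force: 20.0
```

>>> {"method": "servo_tool", "body": {"increments": [[0,0,0,0,0,0,1],[0,0,0,0,0,0,1],[0,0,0,0,0,0,1]]}}

```text
clock: 26.52
tcp_pos: [0.4181, 0.2846, 0.1622]
tcp_rot: [3.142, -0.0, -0.001]
ft_force: [0.6, 0.3, -0.3]
opening: 0.0222
finger_force: 20.0
```

>>> {"method": "servo_tool", "body": {"increments": [[-1,-0.5,8,0,0,0,1],[-1,-0.5,22,0,0,0,1],[-1,-0.5,40,0,0,0,1],[-1,-0.5,57,0,0,0,1],[-1,-0.5,71,0,0,0,1],[-1,-0.5,80,0,0,0,1],[-1,-0.5,86,0,0,0,1],[-1,-0.5,89,0,0,0,1],[-1,-0.5,91,0,0,0,1],[-1,-0.5,91,0,0,0,1]]}}

```text
clock: 27.35
tcp_pos: [0.4166, 0.2857, 0.0713]
tcp_rot: [-3.141, -0.0, -0.0]
ft_force: [0.4, 1.0, -0.2]
opening: 0.0225
finger_force: 20.0
```

>>> {"method": "servo_tool", "body": {"increments": [[0,0,0.4,0,0,0,1],[0,0,0.8,0,0,0,1],[0,0,1.2,0,0,0,1],[0,0,1.2,0,0,0,1]]}}

```text
clock: 27.68
tcp_pos: [0.4164, 0.2858, 0.0703]
tcp_rot: [-3.141, -0.0, -0.0]
ft_force: [-0.7, -0.2, -0.6]
opening: 0.0222
finger_force: 20.0
```

>>> {"method": "servo_tool", "body": {"increments": [[0,0,0.4,0,0,0,1],[0,0,0.8,0,0,0,1],[0,0,1.2,0,0,0,1],[0,0,1.2,0,0,0,1]]}}

```text
clock: 28.02
tcp_pos: [0.4166, 0.2859, 0.0692]
tcp_rot: [-3.141, -0.001, -0.0]
ft_force: [-1.5, -0.7, 8.0]
opening: 0.0221
finger_force: 20.0
```

Contact as predicted. Releasing and moving up and away to see everything.

>>> {"method": "servo_tool", "body": {"increments": [[0,0,-0.4,0,0,0,1],[0,0,-0.4,0,0,0,0.75],[0,0,-0.4,0,0,0,0.6],[0,0,-0.4,0,0,0,0.45],[0,0,-0.4,0,0,0,0.3],[0,0,-0.4,0,0,0,0.3],[0,0,-10,0,0,0,0.3],[0,0,-35,0,0,0,0.3],[0,0,-70,0,0,0,0.3],[0,0,-110,0,0,0,0.3]]}}

```text
clock: 28.85
tcp_pos: [0.4153, 0.2851, 0.1798]
tcp_rot: [3.14, 0.003, -0.0]
ft_force: [0.8, 0.5, 0.3]
opening: 0.0636
finger_force: 0.0
```

>>> {"method": "servo_tool", "body": {"increments": [[0,-15,-20,0,0,0,0.3],[-8,-45,-40,0,0,0,0.3],[-20,-80,-40,0,0,0,0.3],[-32,-110,-40,0,0,0,0.3],[-44,-130,-40,0,0,0,0.3],[-50,-140,-40,0,0,0,0.3],[-50,-140,-40,0,0,0,0.3],[-50,-140,-40,0,0,0,0.3]]}}

```text
clock: 29.52
tcp_pos: [0.3662, 0.4254, 0.2191]
tcp_rot: [3.141, -0.0, 0.001]
ft_force: [0.5, 0.2, 0.1]
opening: 0.0638
finger_force: 0.0
```

Run:
```python
from h import *
t=capture("top")["frame"][120:250,70:390]; s=capture("scene")["frame"][130:300,90:410]
print(bot.get_state()["tcp_pos"])
cv2.imwrite("pics/e.png",cv2.cvtColor(cv2.resize(np.vstack([t,s]),None,fx=2,fy=2,interpolation=cv2.INTER_CUBIC),cv2.COLOR_RGB2BGR))
```

```text
[0.36682033 0.42472123 0.21904568]
```

View pics/e.png

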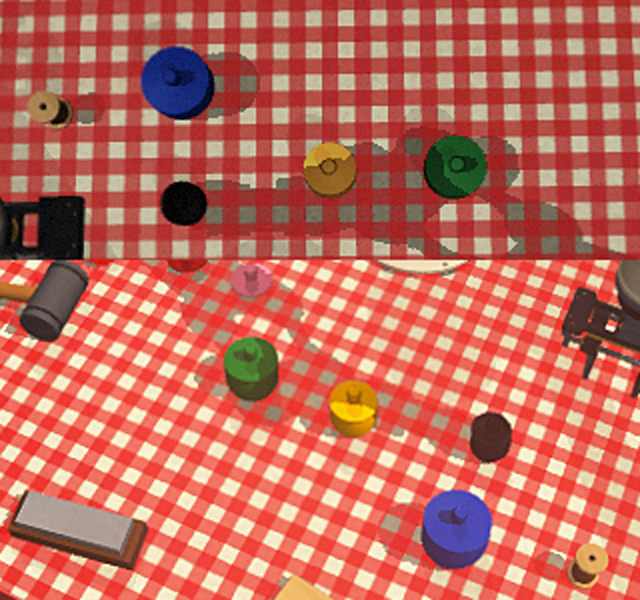

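All four lids sit level on their own jars, and the spool and mallet are undisturbed. Handing in.

```bash
python3 -c "
from rig import bot
print(bot.job_done())"
```

```text
the job is handed in; nothing more can be done
None
```

I set all four lids on their matching jars; in the last pictures they sit level and fully down, with the jars, mallet and spool where they were, and I handed the job in at about 30 s.

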